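Close a lidded basket with its snap cap

TASK

Close the basket for a customer: set the loose round lid on the basket's rim, over the stud, so that it sits level and fully home, then push the wooden cap down onto the stud until it clicks past the catch and sits on the lid's neck. Do not let go of the cap: finish while still holding it and pressing it down firmly against the lid, and leave the other goods on the table where they are.

Things in the scene. Friction and masses are not known exactly. Their poses are not given: they have to be found in the camera images.
- basket: open round coiled-straw basket with a wooden stud standing up in its middle; fixed, stands left or right. 144 mm outer diameter, mouth 127 mm across, flat rim 100 mm high. Origin at the centre of its underside, z up. The stud stands on this axis. Heights given below as 'above the basket's underside' are along it
- stud_tip (a point): tip of the basket's stud, on the basket's axis, 158 mm above its underside. Stud 16 mm thick, pointed. Catch: four sprung steel balls in its sides, 7 mm below the tip, 25 mm across. The cap's lip meets them about 14 mm before home, needs about 5 to 12 N at once and less further on; the last 3 mm the balls pull it down, then it rests on the lid's neck, which is rigid
- lid_neck (a point): grasp point of the loose lid: on the axis of its neck, 24 mm above the plate, 10 mm below the neck's open top, 42 mm above the lid's lowest edge; z up. Neck: upright tube, 42 mm outer diameter, 34 mm high, round a 31 mm hole through the lid. Seated, this point is 132 mm above the basket's underside, the neck's top 142 mm, and the stud sticks 16 mm out of it
- lid_plate (a point): centre of the top of the loose lid's plate, a flat coiled-straw disc of 146 mm diameter, 8 mm thick; the lid weighs 110 to 220 g (hidden). Beneath the plate a locating ring (about 120 mm outer diameter, 10 mm high) drops into the basket's mouth with 3 to 5 mm play. It starts flat on the table, neck up. Seated, the plate lies on the rim and this point is 108 mm above the basket's underside
- cap_center (a point): centre (half-way up, on the axis) of the loose wooden snap cap: plain round knob, 48 mm diameter, 42 mm high, straight sides, slightly domed top, about 60 g; hollow below (mouth 21 mm across inside a 3 mm lip, cavity 28 mm wide, 20 mm deep). Stands on the table mouth down, z up. Home on the stud, its underside rests on the lid's neck and this point is 163 mm above the basket's underside
- burner: bystander: hourglass-shaped clay incense burner, 52 mm wide, 60 mm high; origin under its centre
- mats: bystander: pile of three round straw mats, 120 mm wide, 18 mm high; origin under its centre
- bowl: bystander: dark wooden bowl, 90 mm wide, 40 mm high; origin under its centre
- varnish: bystander: amber glass jar with black top, 48 mm wide, 95 mm high; origin under its centre
- brush: bystander: hand brush lying on the table, 150 mm long, wooden handle; origin under its middle
- spool: bystander: small wooden thread spool with two flanges, 44 mm wide, 44 mm high; origin under its centre
- tape: bystander: cardboard ring (empty tape roll), 80 mm wide, 22 mm high; origin under its centre

How it is judged:
By the outcome, as a careful person would: the job done as asked, in the order asked, and still so for the second after the job is handed in, while the arm keeps its last pose, push and grip.
It also fails if it takes over 61 s, if anything falls off the work surface, if the arm or the gripper's body presses on something with over 40 N, if the wrist force passes 120 N, or if a joint passes its speed limit or range.

ROBOT

A 7-joint arm with a two-finger parallel gripper is mounted at the origin on the work surface. World frame = base frame: x ahead of the robot, y to its left, z up, the work surface at z = 0. Lengths are in m, angles in rad, forces in N, time in s.
With the tool pointing down it reaches from about 0.425 to 0.8 m from the base axis. Payload 8.3 kg.
Tool frame: the origin (TCP) lies midway between the tips of the shut fingers; the grasp point (between the pads) lies 19 mm behind it (arm.grip_point_offset is the distance from the TCP to the grasp point, in m); z points along the fingers, y is the line along which they close (so a half turn about z gives the same grasp; the last joint's range is limited). The gripper opens to 85 mm and grips with 20 to 120 N. Pads are 22 mm wide; open, the fingers measure 114 mm over their backs; the gripper's body (76 mm by 85 mm) begins 54 mm behind the grasp point. The pads swing forward as they close: fully open they stand 13 mm farther back than shut.
Start: joints at [-0.063, 0.383, 0.016, 1.37, -0.006, 1.388, -0.046], TCP at [0.625, 0, 0.231] pointing down, gripper open.
Joint ranges: [-2.95, 2.95], [-0.25, 2.06], [-1.52, 1.56], [0.18, 2.33], [-1.44, 4.58], [0.02, 2.06], [-3.01, 3.01]. Speed limits (rad/s): [2.39, 2.39, 3.01, 3.01, 3.14, 3.14, 3.14].

INTERFACE

Orientations are given as a unit quaternion [w, x, y, z].
In Python, from bench import arm gives the robot as it stands.
- The arm moves only by the tool arm_command, never from a script. Its argument "steps" is a list of rows, each an object with "linear": the shift along the tool's x, y, z in mm, a list of three; "turn": the turn, a rotation vector about the tool's x, y, z in rad, a list of three; "gripper": the closure, from -1 (fully open) to 1 (shut). In form: [{"linear": [dx, dy, dz], "turn": [rx, ry, rz], "gripper": gripper}, ...]. A call has exactly 10 rows; each row is the pose to reach, as a shift and turn from the pose commanded when the call began, along the tool's axes at that moment; what a row does not reach only later rows make up. A row lasts 1/12 s, in which the tool goes at most 41.7 mm and 7.16 degrees, less where a joint would pass 70% of its speed; a pose out of reach is approached as far as the arm can. A call with a gripper value outside its range is refused whole. The fingers move at their own pace and stop on an object; "newtons" is the grip in N (left out, the last holds). Time passes only in rows, so rows that repeat a pose let the fingers close, or fill a call up. It gives the time, the measured TCP pose, the force, the opening and the grip force at its end, in the units of the state.
- arm.get_state(): the state, without advancing time (a new reading comes with each control period).
- arm.grab_frame(name): name is "scene" or "side" or "wrist"; returns a dict with "pixels" (384x512x3 uint8, red, green, blue), "camera_matrix" (3x3 intrinsics, pixels), "eye" and "attitude" of the camera in the world. Camera axes: x right, y up, looking along -z (the intrinsics and any distortion apply to the point x, -y, -z); pixel columns grow to the right and rows downward; lengths in m; the calibration is good to about 2 mm. A picture is of the moment at which its call begins. There is no depth.
- arm.close_job(): hands the job in; it is judged then, once.
The state is a dict: "time_s": time; "joint_positions": joint angles; "joint_velocities": joint speeds; "joint_efforts": joint torques, N m; "eef_pos": TCP position; "tool_rot": TCP orientation; "ft_force": force on the tool from outside, world axes, zero at the start; "ft_torque": the same for the moment, N m; "finger_gap": opening from 0.0 (shut) to 1.0 (fully open); "grasp_force": force on a finger pad.
Only numpy, scipy, OpenCV 4.12 (cv2) and the standard library are available. Lean on these libraries where they do the work, as an engineer would, in place of code of your own. Each camera call takes 0.05 s, during which the arm holds its last target. There are 200 camera calls.

## Working session

There is one attempt and no reset: what is moved stays moved. The work goes in short steps, Python scripts to look and compute and a tool call to move; the robot and the scene stay as the last step left them, time stands still between calls to the robot, and variables do not carry over. Pictures are saved under pics/ and viewed, at most 10 in all, crops included, and the job is handed in when it is done.

Besides the shell and the picture viewer there is one more tool, called after ">>>" as a command line: name --argument value ..., lists and objects as JSON in quotes. arm_command: Moves the arm, as the interface text tells. Its arguments: {"type":"object","properties":{"steps":{"type":"array","items":{"type":"object","properties":{"linear":{"type":"array","items":{"type":"number"}},"turn":{"type":"array","items":{"type":"number"}},"gripper":{"type":"number"}}}},"newtons":{"type":"number"}},"required":["steps"]}

```bash
ls; mkdir -p pics; cat > h.py <<'E'
import numpy as np, cv2
from bench import arm
from scipy.spatial.transform import Rotation as R
def rot(a):
    a=np.array(a,float)
    return a if a.shape==(3,3) else R.from_quat(a[[1,2,3,0]]).as_matrix()
def ray(f,px):
    K=np.array(f["camera_matrix"]); d=np.linalg.inv(K)@np.array([px[0],px[1],1.]); d=np.array([d[0],-d[1],-d[2]])
    return np.array(f["eye"]),rot(f["attitude"])@d
def onz(f,px,z):
    e,d=ray(f,px); return e+d*(z-e[2])/d[2]
def proj(f,p):
    c=rot(f["attitude"]).T@(np.array(p)-np.array(f["eye"])); q=np.array(f["camera_matrix"])@np.array([c[0],-c[1],-c[2]]); return q[:2]/q[2]
def save(f,n): cv2.imwrite("pics/"+n,cv2.cvtColor(f["pixels"],cv2.COLOR_RGB2BGR))
E
python3 - <<'E'
from h import *
fs=[arm.grab_frame(n) for n in("scene","side","wrist")]
for n,f in zip(("scene","side","wrist"),fs):
    print({k:v for k,v in f.items() if k!="pixels"})
    np.save(n+"0.npy",f,allow_pickle=True)
im=np.hstack([fs[0]["pixels"],fs[1]["pixels"]])
save(fs[0],"a.png");save(fs[1],"b.png")
print(arm.get_state(), arm.grip_point_offset)
E
```

```text
pics
{'camera_matrix': array([[401.8998532 ,   0.        , 246.1007767 ],
       [  0.        , 401.8998532 , 188.49398984],
       [  0.        ,   0.        ,   1.        ]]), 'eye': array([ 1.57938203, -0.02450063,  0.74966494]), 'attitude': array([0.6275528 , 0.34447288, 0.34109907, 0.60923505])}
{'camera_matrix': array([[410.17288679,   0.        , 253.75851677],
       [  0.        , 410.17288679, 189.261314  ],
       [  0.        ,   0.        ,   1.        ]]), 'eye': array([-0.09348784, -0.67889584,  1.08448419]), 'attitude': array([ 0.85611535,  0.35720402, -0.15099842, -0.34157177])}
{'camera_matrix': array([[300.8000606 ,   0.        , 254.88431728],
       [  0.        , 300.8000606 , 189.40037281],
       [  0.        ,   0.        ,   1.        ]]), 'eye': array([0.6247455 , 0.07771439, 0.37305299]), 'attitude': array([ 9.88029469e-01, -1.54264280e-01,  4.90227315e-04,  2.42988351e-04])}
{'time_s': 0.15, 'joint_positions': array([-0.06292726,  0.3840605 ,  0.01636564,  1.37089498, -0.0062975 ,
        1.38818748, -0.04649129]), 'joint_velocities': array([ 0.0015205 , -0.00437593,  0.00089651, -0.00161538,  0.0015264 ,
        0.00142373, -0.0014075 ]), 'joint_efforts': array([ 3.13456680e-03, -6.28150821e+01,  8.46451297e-01, -3.72163582e+01,
        1.68576470e-02,  1.09401988e-02, -6.53258235e-05]), 'eef_pos': array([6.24620467e-01, 6.34569272e-05, 2.30506893e-01]), 'tool_rot': array([-5.27091778e-04,  7.07067866e-01,  7.07145296e-01, -5.34569505e-04]), 'ft_force': array([ 0.2996923 ,  0.256048  , -0.23581497]), 'ft_torque': array([ 0.01033638,  0.01375736, -0.02619853]), 'grasp_force': 0.0, 'finger_gap': 0.9988103181410168} 0.0187
```

View pics/a.png

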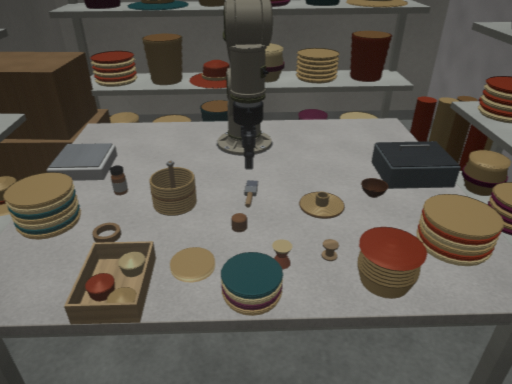

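View pics/b.png

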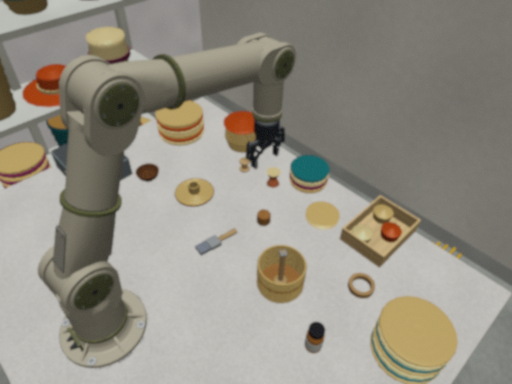

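The scene picture shows the basket at (173,190) with its stud tip at about (170,163), the lid at (322,204) with its neck top at (322,196), and the cap as the dark cylinder at (239,222). In the side picture they are at (282,272) with the tip at (283,250), (194,191), and (264,217).

```bash
python3 - <<'E'
from h import *
s=np.load("scene0.npy",allow_pickle=True).item(); d=np.load("side0.npy",allow_pickle=True).item()
def tri(a,b):
    A=[];B=[]
    for f,p in((s,a),(d,b)):
        e,v=ray(f,p); v/=np.linalg.norm(v); P=np.eye(3)-np.outer(v,v); A.append(P);B.append(P@e)
    return np.linalg.lstsq(np.vstack(A),np.hstack(B),rcond=None)[0]
print("tip",tri((170,163),(283,250)))
print("plate",onz(s,(322,204),.018),onz(d,(194,192),.018))
print("neck",tri((322,196),(194,184)))
print("cap",onz(s,(239,222),.021),onz(d,(264,217),.021))
for n,p,q in(("burner",(282,252),(273,178)),("spool",(330,249),(244,165)),("tape",(107,233),(361,285)),("brush",(250,192),(216,241)),("mats",(193,263),(322,214)),("bowl",(374,187),(147,172)),("varnish",(119,180),(315,336))): print(n,tri(p,q))
out=[]
for f,(x,y,w,h),k in((s,(130,140,230,130),3.4),(d,(160,150,170,160),3)):
    c=cv2.resize(f["pixels"][y:y+h,x:x+w],None,fx=k,fy=k,interpolation=cv2.INTER_CUBIC); out.append(c)
cv2.imwrite("pics/c.png",out[0][:,:,::-1]); cv2.imwrite("pics/d.png",out[1][:,:,::-1])
w=np.load("wrist0.npy",allow_pickle=True).item(); save(w,"w0.png")
E
```

```text
tip [ 0.46604687 -0.23759575  0.1542861 ]
plate [0.51264634 0.24096162 0.018     ] [0.50210424 0.23635736 0.018     ]
neck [0.51022361 0.24020253 0.04871018]
cap [ 0.60366898 -0.02768816  0.021     ] [ 0.60153922 -0.02904011  0.021     ]
burner [0.75867408 0.08398303 0.03191923]
spool [0.73746091 0.22022541 0.0213481 ]
tape [ 0.62898362 -0.41957271  0.00989647]
brush [0.41790347 0.0116388  0.00912214]
mats [ 0.76828989 -0.15288642  0.0105844 ]
bowl [0.43164577 0.43310709 0.02895422]
varnish [ 0.38478235 -0.43687904  0.04762619]
```

View pics/w0.png

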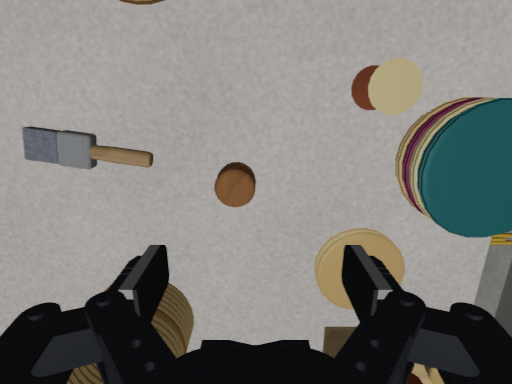

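The wrist picture shows the cap at (235,185) and the brush at (90,150). Image right is +x and image up is +y. Positions and heights agree with the given sizes, so I go above the lid's neck.

>>> arm_command --steps '[{"linear": [30,-15,10],"turn": [0,0,0],"gripper": -1},{"linear": [60,-30,20],"turn": [0,0,0],"gripper": -1},{"linear": [90,-45,30],"turn": [0,0,0],"gripper": -1},{"linear": [120,-60,40],"turn": [0,0,0],"gripper": -1},{"linear": [150,-75,50],"turn": [0,0,0],"gripper": -1},{"linear": [180,-90,60],"turn": [0,0,0],"gripper": -1},{"linear": [210,-105,70],"turn": [0,0,0],"gripper": -1},{"linear": [240,-115,80],"turn": [0,0,0],"gripper": -1},{"linear": [240,-115,80],"turn": [0,0,0],"gripper": -1},{"linear": [240,-115,80],"turn": [0,0,0],"gripper": -1}]' --newtons 50

```text
time_s: 0.98
eef_pos: [0.5082, 0.2423, 0.1504]
tool_rot: [-0.001, 0.705, 0.709, -0.001]
ft_force: [0.2, -0.7, 1.5]
finger_gap: 1.003
grasp_force: 0.0
```

```bash
python3 - <<'E'
from h import *
f=arm.grab_frame("wrist"); s=arm.get_state(); print(s["eef_pos"],s["tool_rot"],s["joint_positions"])
np.save("w1.npy",f,allow_pickle=True); save(f,"w1.png")
print(proj(f,s["eef_pos"]), proj(f,[.508,.24,.052]))
E
```

```text
[0.50955253 0.24033016 0.15091439] [-6.37403768e-05  7.06505623e-01  7.07707259e-01 -4.84694700e-04] [-0.3967154   0.30899866 -0.12346835  1.65357515  0.04062423  1.1824838
 -0.52811693]
[257.36167237 250.78858682] [254.76710762 192.63485095]
```

View pics/w1.png

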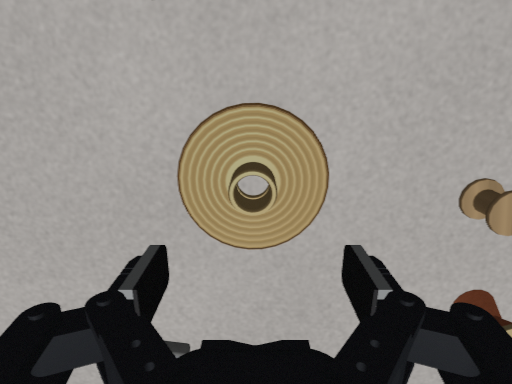

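The lid lies centred at about (253,176), with its neck top at (253,192), right under the gripper. I'll fit the disc outline and check the result.

```bash
python3 - <<'E'
from h import *
f=np.load("w1.npy",allow_pickle=True).item()
hsv=cv2.cvtColor(f["pixels"],cv2.COLOR_RGB2HSV); m=((hsv[...,1]>70)).astype(np.uint8); m[255:]=0; m[:,400:]=0
cs,_=cv2.findContours(m,cv2.RETR_EXTERNAL,cv2.CHAIN_APPROX_NONE); c=max(cs,key=cv2.contourArea)
P=np.array([onz(f,p[0],.018) for p in c]); (x,y),r=cv2.minEnclosingCircle(P[:,:2].astype(np.float32)); print("plate",x,y,r)
print("plate ellipse",onz(f,cv2.fitEllipse(c)[0],.018),"neck",onz(f,(253,192),.052))
E
```

```text
plate 0.5057533979415894 0.24019427597522736 0.07209861278533936
plate ellipse [0.50597273 0.24570755 0.018     ] neck [0.50650622 0.24055569 0.052     ]
```

>>> arm_command --steps '[{"linear": [0,-3,20],"turn": [0,0,0],"gripper": -1},{"linear": [0,-3,40],"turn": [0,0,0],"gripper": -1},{"linear": [0,-3,60],"turn": [0,0,0],"gripper": -1},{"linear": [0,-3,80],"turn": [0,0,0],"gripper": -1},{"linear": [0,-3,95],"turn": [0,0,0],"gripper": -1},{"linear": [0,-3,110],"turn": [0,0,0],"gripper": -1},{"linear": [0,-3,120],"turn": [0,0,0],"gripper": -1},{"linear": [0,-3,126],"turn": [0,0,0],"gripper": -1},{"linear": [0,-3,126],"turn": [0,0,0],"gripper": -1},{"linear": [0,-3,126],"turn": [0,0,0],"gripper": -1}]'

```text
time_s: 1.87
eef_pos: [0.5075, 0.2396, 0.0257]
tool_rot: [0.0, 0.707, 0.707, 0.0]
ft_force: [-0.5, 0.2, -0.3]
finger_gap: 0.999
grasp_force: 0.0
```

>>> arm_command --steps '[{"linear": [0,0,0],"turn": [0,0,0],"gripper": 0},{"linear": [0,0,0],"turn": [0,0,0],"gripper": 0.2},{"linear": [0,0,0],"turn": [0,0,0],"gripper": 1},{"linear": [0,0,0],"turn": [0,0,0],"gripper": 1},{"linear": [0,0,0],"turn": [0,0,0],"gripper": 1},{"linear": [0,0,0],"turn": [0,0,0],"gripper": 1},{"linear": [0,0,0],"turn": [0,0,0],"gripper": 1},{"linear": [0,0,0],"turn": [0,0,0],"gripper": 1},{"linear": [0,0,0],"turn": [0,0,0],"gripper": 1},{"linear": [0,0,0],"turn": [0,0,0],"gripper": 1}]' --newtons 50

```text
time_s: 2.7
eef_pos: [0.5073, 0.2403, 0.0263]
tool_rot: [0.0, 0.707, 0.707, 0.001]
ft_force: [-1.8, 0.2, 6.6]
finger_gap: 0.474
grasp_force: 50.3
```

Neck gripped (opening about 40 mm). Lifting.

>>> arm_command --steps '[{"linear": [0,0,-10],"turn": [0,0,0],"gripper": 1},{"linear": [0,0,-30],"turn": [0,0,0],"gripper": 1},{"linear": [0,0,-55],"turn": [0,0,0],"gripper": 1},{"linear": [0,0,-80],"turn": [0,0,0],"gripper": 1},{"linear": [0,0,-105],"turn": [0,0,0],"gripper": 1},{"linear": [0,0,-130],"turn": [0,0,0],"gripper": 1},{"linear": [0,0,-155],"turn": [0,0,0],"gripper": 1},{"linear": [0,0,-175],"turn": [0,0,0],"gripper": 1},{"linear": [0,0,-190],"turn": [0,0,0],"gripper": 1},{"linear": [0,0,-195],"turn": [0,0,0],"gripper": 1}]'

```text
time_s: 3.53
eef_pos: [0.5078, 0.2405, 0.2238]
tool_rot: [0.001, 0.707, 0.707, 0.002]
ft_force: [0.8, -0.4, -2.3]
finger_gap: 0.473
grasp_force: 51.2
```

```bash
python3 - <<'E'
from h import *
f=arm.grab_frame("wrist"); s=arm.get_state(); print(s["eef_pos"],s["tool_rot"],s["ft_force"],s["finger_gap"],s["grasp_force"])
np.save("w2.npy",f,allow_pickle=True); save(f,"w2.png")
E
```

```text
[0.507746   0.24051265 0.22321783] [6.13093335e-04 7.07050165e-01 7.07160503e-01 1.92627811e-03] [ 0.82298023 -0.16068753 -2.50308057] 0.4710411417031915 51.15118520334363
```

>>> arm_command --steps '[{"linear": [-10,0,0],"turn": [0,0,0],"gripper": 1},{"linear": [-30,-5,0],"turn": [0,0,0],"gripper": 1},{"linear": [-55,-5,0],"turn": [0,0,0],"gripper": 1},{"linear": [-80,-5,0],"turn": [0,0,0],"gripper": 1},{"linear": [-110,-10,0],"turn": [0,0,0],"gripper": 1},{"linear": [-140,-10,0],"turn": [0,0,0],"gripper": 1},{"linear": [-170,-15,0],"turn": [0,0,0],"gripper": 1},{"linear": [-200,-15,0],"turn": [0,0,0],"gripper": 1},{"linear": [-230,-20,0],"turn": [0,0,0],"gripper": 1},{"linear": [-255,-20,0],"turn": [0,0,0],"gripper": 1}]'

```text
time_s: 4.42
eef_pos: [0.4849, -0.0182, 0.2186]
tool_rot: [-0.001, 0.708, 0.706, -0.001]
ft_force: [0.5, -0.3, -2.3]
finger_gap: 0.47
grasp_force: 51.1
```

>>> arm_command --steps '[{"linear": [-25,0,0],"turn": [0,0,0],"gripper": 1},{"linear": [-50,-5,0],"turn": [0,0,0],"gripper": 1},{"linear": [-80,-5,0],"turn": [0,0,0],"gripper": 1},{"linear": [-105,-10,0],"turn": [0,0,0],"gripper": 1},{"linear": [-130,-10,0],"turn": [0,0,0],"gripper": 1},{"linear": [-150,-15,0],"turn": [0,0,0],"gripper": 1},{"linear": [-160,-15,0],"turn": [0,0,0],"gripper": 1},{"linear": [-165,-20,0],"turn": [0,0,0],"gripper": 1},{"linear": [-165,-20,0],"turn": [0,0,0],"gripper": 1},{"linear": [-165,-20,0],"turn": [0,0,0],"gripper": 1}]'

```text
time_s: 5.25
eef_pos: [0.4667, -0.1788, 0.2198]
tool_rot: [-0.001, 0.707, 0.707, 0.0]
ft_force: [0.3, 0.5, -2.5]
finger_gap: 0.469
grasp_force: 51.1
```

```bash
python3 - <<'E'
from h import *
s=arm.get_state(); print(s["eef_pos"],s["tool_rot"],s["ft_force"],s["finger_gap"],s["grasp_force"])
fs=[arm.grab_frame(n) for n in("scene","side","wrist")]
for n,f in zip(("scene","side","wrist"),fs): np.save(n+"3.npy",f,allow_pickle=True)
w=np.load("w2.npy",allow_pickle=True).item()
a=cv2.resize(fs[0]["pixels"][100:250,80:280],(400,300)); b=cv2.resize(fs[1]["pixels"][150:330,180:420],(400,300))
c=cv2.resize(fs[2]["pixels"],(400,300)); d=cv2.resize(w["pixels"],(400,300))
cv2.imwrite("pics/e.png",np.vstack([np.hstack([a,b]),np.hstack([c,d])])[:,:,::-1])
E
```

```text
[ 0.46673959 -0.17883125  0.21977683] [-6.53735980e-04  7.06791313e-01  7.07421807e-01  1.03663066e-05] [ 0.30711523  0.50786659 -2.50008719] 0.4688118056061857 51.11386813223362
```

View pics/e.png

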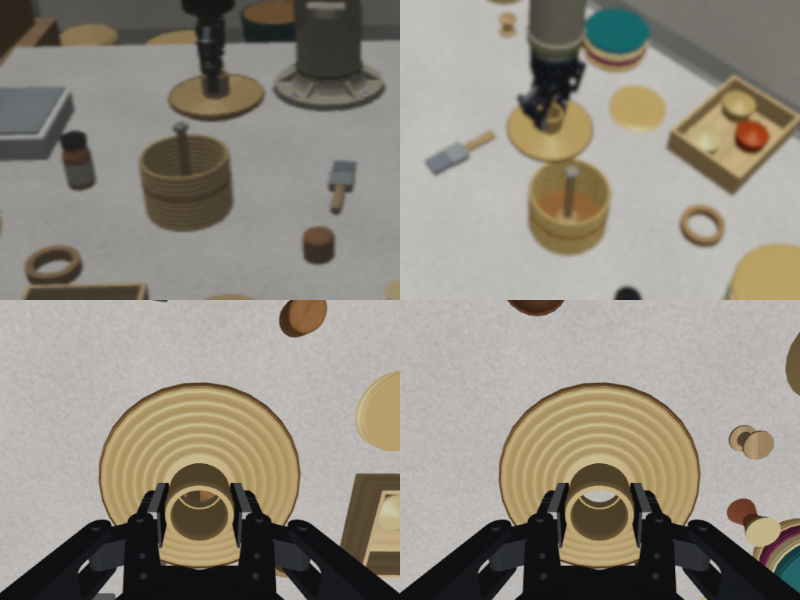

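The lid is held level in the grip (bottom pictures, neck top at about (256,276) in full-size wrist pixels), and the basket ahead is clear. I shift sideways so that the wrist camera sees the stud and the lid's neck together.

>>> arm_command --steps '[{"linear": [-10,20,0],"turn": [0,0,0],"gripper": 1},{"linear": [-20,40,0],"turn": [0,0,0],"gripper": 1},{"linear": [-30,60,0],"turn": [0,0,0],"gripper": 1},{"linear": [-40,80,0],"turn": [0,0,0],"gripper": 1},{"linear": [-50,100,0],"turn": [0,0,0],"gripper": 1},{"linear": [-60,120,0],"turn": [0,0,0],"gripper": 1},{"linear": [-60,130,0],"turn": [0,0,0],"gripper": 1},{"linear": [-60,130,0],"turn": [0,0,0],"gripper": 1},{"linear": [-60,130,0],"turn": [0,0,0],"gripper": 1},{"linear": [-60,130,0],"turn": [0,0,0],"gripper": 1}]'

```text
time_s: 6.23
eef_pos: [0.5967, -0.2391, 0.2201]
tool_rot: [-0.0, 0.707, 0.707, -0.0]
ft_force: [-0.3, 0.2, -2.1]
finger_gap: 0.475
grasp_force: 51.3
```

```bash
python3 - <<'E'
from h import *
s=arm.get_state(); print(s["eef_pos"],s["tool_rot"],s["ft_force"])
f=arm.grab_frame("wrist"); np.save("w4.npy",f,allow_pickle=True); np.save("s4.npy",s,allow_pickle=True)
e=s["eef_pos"]
print("tip pred",proj(f,[.466,-.238,.158]),"necktop pred",proj(f,e+[0,0,.0257]))
c=np.load("scene3.npy",allow_pickle=True).item(); d=np.load("side3.npy",allow_pickle=True).item()
a=cv2.resize(c["pixels"][150:220,135:210],None,fx=4,fy=4,interpolation=cv2.INTER_CUBIC)
b=cv2.resize(d["pixels"][235:305,250:312],None,fx=4,fy=4,interpolation=cv2.INTER_CUBIC)
top=np.zeros((280,760,3),np.uint8); top[:,:300]=a; top[:,310:310+248]=b
full=np.zeros((600,760,3),np.uint8); full[:280]=top; full[280:600,:512]=f["pixels"][40:360]
cv2.imwrite("pics/f.png",full[:,:,::-1])
E
```

```text
[ 0.59665523 -0.23912492  0.22012937] [-3.75366065e-04  7.06745207e-01  7.07468069e-01 -4.80445854e-05] [-0.25716619  0.20702578 -2.08871698]
tip pred [ 74.76946481 203.67584642] necktop pred [254.72906229 274.74552875]
```

View pics/f.png

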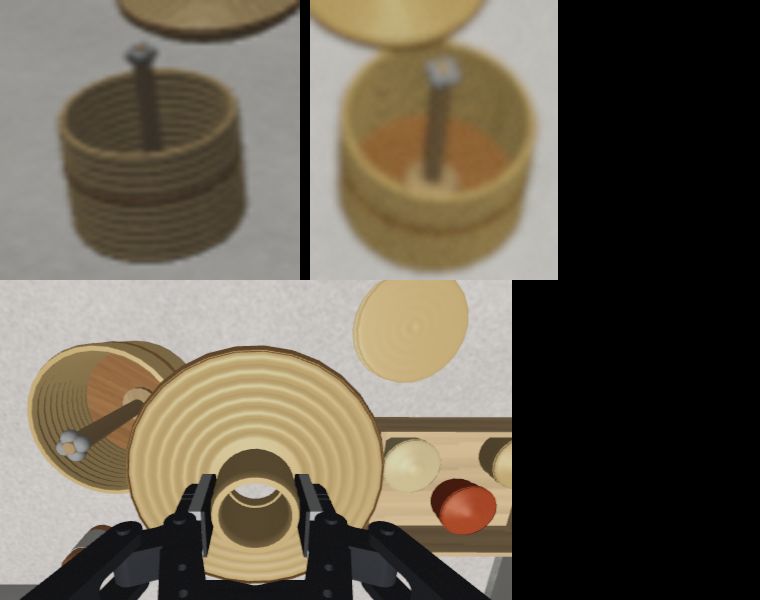

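The stud tip is at wrist (71,206), scene (170.5,161) and side (283,252.5). The neck's top ring in the wrist view is centred at about (255.5,272.5).

```bash
python3 - <<'E'
from h import *
f=np.load("w4.npy",allow_pickle=True).item();e=np.load("s4.npy",allow_pickle=True).item()["eef_pos"]
c=np.load("scene3.npy",allow_pickle=True).item(); d=np.load("side3.npy",allow_pickle=True).item()
print("tip wrist",onz(f,(71,206),.157),"scene",onz(c,(170.5,161.5),.157),"side",onz(d,(283,252.5),.157))
# rim contour in wrist: left arc, outer edge at z=.1
hsv=cv2.cvtColor(f["pixels"],cv2.COLOR_RGB2HSV); m=(hsv[...,1]>60).astype(np.uint8); m[:,120:]=0;m[220:]=0
cs,_=cv2.findContours(m,cv2.RETR_EXTERNAL,cv2.CHAIN_APPROX_NONE); k=max(cs,key=cv2.contourArea)[:,0]
k=k[(k[:,0]<75)]; P=np.array([onz(f,p,.1)[:2] for p in k]);
A=np.c_[2*P,np.ones(len(P))]; q=np.linalg.lstsq(A,(P**2).sum(1),rcond=None)[0]; print("rim",q[:2],np.sqrt(q[2]+q[0]**2+q[1]**2),len(P), "x left",P[:,0].min()+.072)
n=onz(f,(255.5,272.5),e[2]+.0257); print("neck-tcp",n-e)
E
```

```text
tip wrist [ 0.46227854 -0.24018891  0.157     ] scene [ 0.46291526 -0.23814279  0.157     ] side [ 0.45773381 -0.24265068  0.157     ]
rim [ 0.4338439  -0.22875937] 0.045270977946513 192 x left 0.46230488065466496
neck-tcp [0.00034394 0.00116149 0.0257    ]
```

>>> arm_command --steps '[{"linear": [0,-20,0],"turn": [0,0,0],"gripper": 1},{"linear": [0,-40,0],"turn": [0,0,0],"gripper": 1},{"linear": [0,-60,0],"turn": [0,0,0],"gripper": 1},{"linear": [0,-80,0],"turn": [0,0,0],"gripper": 1},{"linear": [0,-100,0],"turn": [0,0,0],"gripper": 1},{"linear": [-1,-120,0],"turn": [0,0,0],"gripper": 1},{"linear": [-2,-134.5,0],"turn": [0,0,0],"gripper": 1},{"linear": [-2,-134.5,0],"turn": [0,0,0],"gripper": 1},{"linear": [-2,-134.5,0],"turn": [0,0,0],"gripper": 1},{"linear": [-2,-134.5,0],"turn": [0,0,0],"gripper": 1}]'

```text
time_s: 7.12
eef_pos: [0.4629, -0.2415, 0.2208]
tool_rot: [0.0, 0.707, 0.707, 0.001]
ft_force: [0.5, 0.1, -2.4]
finger_gap: 0.471
grasp_force: 51.5
```

>>> arm_command --steps '[{"linear": [0,0,8],"turn": [0,0,0],"gripper": 1},{"linear": [0,0,16],"turn": [0,0,0],"gripper": 1},{"linear": [0,0,24],"turn": [0,0,0],"gripper": 1},{"linear": [0,0,32],"turn": [0,0,0],"gripper": 1},{"linear": [0,0,40],"turn": [0,0,0],"gripper": 1},{"linear": [0,0,45],"turn": [0,0,0],"gripper": 1},{"linear": [0,0,50],"turn": [0,0,0],"gripper": 1},{"linear": [0,0,55],"turn": [0,0,0],"gripper": 1},{"linear": [0,0,60],"turn": [0,0,0],"gripper": 1},{"linear": [0,0,60],"turn": [0,0,0],"gripper": 1}]'

```text
time_s: 7.95
eef_pos: [0.462, -0.2417, 0.1592]
tool_rot: [-0.001, 0.707, 0.707, -0.0]
ft_force: [0.8, -0.2, -2.8]
finger_gap: 0.47
grasp_force: 51.5
```

>>> arm_command --steps '[{"linear": [0,0,3],"turn": [0,0,0],"gripper": 1},{"linear": [0,0,6],"turn": [0,0,0],"gripper": 1},{"linear": [0,0,9],"turn": [0,0,0],"gripper": 1},{"linear": [0,0,12],"turn": [0,0,0],"gripper": 1},{"linear": [0,0,15],"turn": [0,0,0],"gripper": 1},{"linear": [0,0,18],"turn": [0,0,0],"gripper": 1},{"linear": [0,0,21],"turn": [0,0,0],"gripper": 1},{"linear": [0,0,24],"turn": [0,0,0],"gripper": 1},{"linear": [0,0,26],"turn": [0,0,0],"gripper": 1},{"linear": [0,0,26],"turn": [0,0,0],"gripper": 1}]'

```text
time_s: 8.78
eef_pos: [0.4622, -0.2418, 0.1337]
tool_rot: [-0.0, 0.707, 0.707, -0.0]
ft_force: [0.1, -0.3, -2.0]
finger_gap: 0.476
grasp_force: 51.5
```

```bash
python3 - <<'E'
from h import *
s=arm.get_state(); print(s["eef_pos"],s["tool_rot"],s["ft_force"])
f=arm.grab_frame("wrist"); np.save("w5.npy",f,allow_pickle=True)
c,d=arm.grab_frame("scene"),arm.grab_frame("side")
a=cv2.resize(f["pixels"][220:320,190:320],(520,400),interpolation=cv2.INTER_CUBIC)
b=cv2.resize(c["pixels"][130:220,125:225],(280,252),interpolation=cv2.INTER_CUBIC)
g=cv2.resize(d["pixels"][215:305,235:335],(280,252),interpolation=cv2.INTER_CUBIC)
o=np.zeros((504,800,3),np.uint8); o[:400,:520]=a;o[:252,520:]=b;o[252:,520:]=g
cv2.imwrite("pics/g.png",o[:,:,::-1]); print("tip pred",proj(f,[.4622,-.241,.158]),proj(f,s["eef_pos"]+[0,0,.0257]))
E
```

```text
[ 0.46220186 -0.24184612  0.13370178] [-4.23504712e-04  7.07105780e-01  7.07107631e-01 -1.86299423e-04] [ 0.14683053 -0.30925417 -2.03431474]
tip pred [254.68432261 271.35641969] [254.6858348  274.75481683]
```

View pics/g.png

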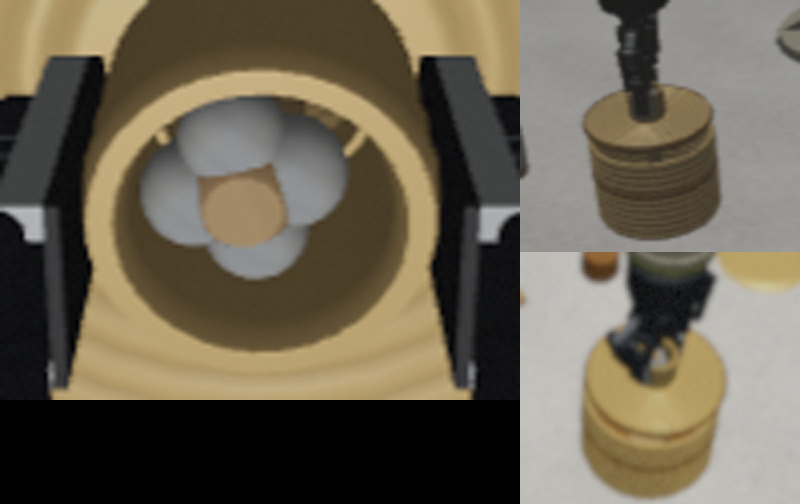

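Looking down the neck, the stud tip is at wrist (250.8,272.8) and the ring centre at (255.3,272.8). The lid should move about 2 mm in −x and 1 mm in −y. Correct and lower.

>>> arm_command --steps '[{"linear": [-1,-2,0],"turn": [0,0,0],"gripper": 1},{"linear": [-1,-2,0],"turn": [0,0,0],"gripper": 1},{"linear": [-1,-2,2],"turn": [0,0,0],"gripper": 1},{"linear": [-1,-2,4],"turn": [0,0,0],"gripper": 1},{"linear": [-1,-2,6],"turn": [0,0,0],"gripper": 1},{"linear": [-1,-2,8],"turn": [0,0,0],"gripper": 1},{"linear": [-1,-2,10],"turn": [0,0,0],"gripper": 1},{"linear": [-1,-2,12],"turn": [0,0,0],"gripper": 1},{"linear": [-1,-2,14],"turn": [0,0,0],"gripper": 1},{"linear": [-1,-2,14],"turn": [0,0,0],"gripper": 1}]'

```text
time_s: 9.77
eef_pos: [0.4602, -0.2428, 0.1197]
tool_rot: [-0.0, 0.707, 0.707, -0.0]
ft_force: [0.3, 0.4, -1.2]
finger_gap: 0.474
grasp_force: 51.5
```

>>> arm_command --steps '[{"linear": [0,0,1],"turn": [0,0,0],"gripper": 1},{"linear": [0,0,2],"turn": [0,0,0],"gripper": 1},{"linear": [0,0,3],"turn": [0,0,0],"gripper": 1},{"linear": [0,0,4],"turn": [0,0,0],"gripper": 1},{"linear": [0,0,5],"turn": [0,0,0],"gripper": 1},{"linear": [0,0,5],"turn": [0,0,0],"gripper": 1},{"linear": [0,0,5],"turn": [0,0,0],"gripper": 1},{"linear": [0,0,5],"turn": [0,0,0],"gripper": 1},{"linear": [0,0,5],"turn": [0,0,0],"gripper": 1},{"linear": [0,0,5],"turn": [0,0,0],"gripper": 1}]'

```text
time_s: 10.6
eef_pos: [0.4606, -0.243, 0.1163]
tool_rot: [0.0, 0.707, 0.707, 0.0]
ft_force: [-4.4, 3.2, 8.4]
finger_gap: 0.471
grasp_force: 52.4
```

Height matches the seated value and contact is felt. Release, then rise.

>>> arm_command --steps '[{"linear": [0,0,-2],"turn": [0,0,0],"gripper": 0.2},{"linear": [0,0,-2],"turn": [0,0,0],"gripper": -0.2},{"linear": [0,0,-2],"turn": [0,0,0],"gripper": -1},{"linear": [0,0,-2],"turn": [0,0,0],"gripper": -1},{"linear": [0,0,-2],"turn": [0,0,0],"gripper": -1},{"linear": [0,0,-12],"turn": [0,0,0],"gripper": -1},{"linear": [0,0,-30],"turn": [0,0,0],"gripper": -1},{"linear": [0,0,-60],"turn": [0,0,0],"gripper": -1},{"linear": [0,0,-85],"turn": [0,0,0],"gripper": -1},{"linear": [0,0,-85],"turn": [0,0,0],"gripper": -1}]'

```text
time_s: 11.43
eef_pos: [0.4629, -0.2443, 0.2065]
tool_rot: [0.004, 0.707, 0.707, 0.002]
ft_force: [1.5, -1.2, 0.4]
finger_gap: 1.003
grasp_force: 0.0
```

```bash
python3 - <<'E'
from h import *
s=arm.get_state(); print(s["eef_pos"],s["tool_rot"],s["ft_force"],s["finger_gap"])
f=arm.grab_frame("wrist"); np.save("w6.npy",f,allow_pickle=True)
c,d=arm.grab_frame("scene"),arm.grab_frame("side")
b=cv2.resize(c["pixels"][130:220,125:225],(280,252),interpolation=cv2.INTER_CUBIC)
g=cv2.resize(d["pixels"][215:305,235:335],(280,252),interpolation=cv2.INTER_CUBIC)
o=np.zeros((504,792,3),np.uint8); o[:384,:512]=f["pixels"];o[:252,512:]=b;o[252:,512:]=g
cv2.imwrite("pics/h.png",o[:,:,::-1])
w=np.load("wrist0.npy",allow_pickle=True).item()
hsv=cv2.cvtColor(w["pixels"],cv2.COLOR_RGB2HSV); m=(hsv[...,1]>90).astype(np.uint8); m[:150]=0;m[220:]=0;m[:,:200]=0;m[:,270:]=0
k=max(cv2.findContours(m,0,1)[0],key=cv2.contourArea); print(cv2.boundingRect(k))
(u,v),r=cv2.minEnclosingCircle(k); x,y,ww,hh=cv2.boundingRect(k); print("cap top", onz(w,(x+ww/2,y+hh-ww/2),.041))
E
```

```text
[ 0.46291913 -0.24433744  0.20646568] [0.00403754 0.70720343 0.70699635 0.00178059] [ 1.5299112  -1.16908562  0.37955264] 1.0032662627058095
(215, 163, 40, 44)
cap top [ 0.60144276 -0.02566685  0.041     ]
```

View pics/h.png

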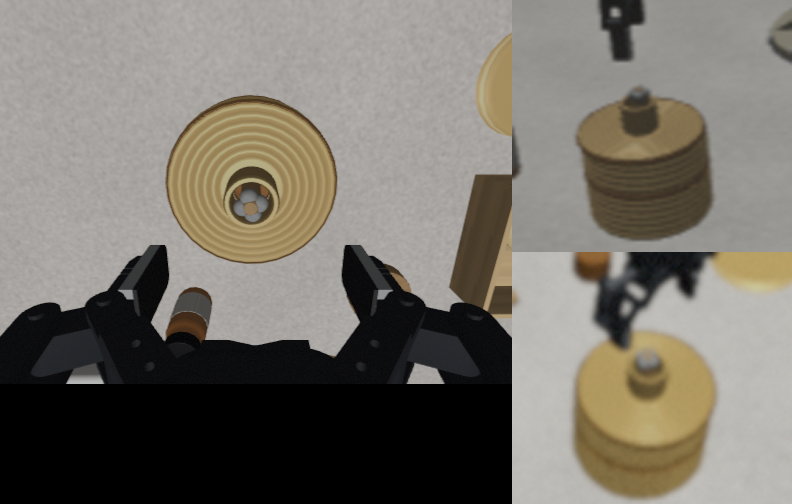

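The lid sits flush and level on the rim, with the stud tip at wrist (250,209) inside the neck ring (251,201). Now to the cap.

>>> arm_command --steps '[{"linear": [25,15,0],"turn": [0,0,0],"gripper": -1},{"linear": [55,35,0],"turn": [0,0,0],"gripper": -1},{"linear": [85,55,0],"turn": [0,0,5],"gripper": -1},{"linear": [115,75,0],"turn": [0,0,0],"gripper": -1},{"linear": [145,95,10],"turn": [0,0,0],"gripper": -1},{"linear": [175,115,25],"turn": [0,0,0],"gripper": -1},{"linear": [205,130,40],"turn": [0,0,0],"gripper": -1},{"linear": [217,140,50],"turn": [0,0,0],"gripper": -1},{"linear": [217,140,50],"turn": [0,0,0],"gripper": -1},{"linear": [217,140,50],"turn": [0,0,0],"gripper": -1}]'

```text
time_s: 12.42
eef_pos: [0.5994, -0.0249, 0.148]
tool_rot: [-0.002, 0.706, 0.708, -0.002]
ft_force: [-1.0, -0.6, 0.7]
finger_gap: 1.0
grasp_force: 0.0
```

```bash
python3 - <<'E'
from h import *
w=np.load("w6.npy",allow_pickle=True).item(); t=onz(w,(250,209),.157); print("tip",t,"eye",w["eye"], "neck",onz(w,(251,201),.142))
s=arm.get_state(); print(s["eef_pos"],s["tool_rot"],s["ft_force"],s["joint_positions"])
f=arm.grab_frame("wrist"); np.save("w7.npy",f,allow_pickle=True); save(f,"w7.png")
E
```

```text
tip [ 0.46009927 -0.24239995  0.157     ] eye [ 0.46172813 -0.16620953  0.34889284] neck [ 0.46073535 -0.24207098  0.142     ]
[ 0.59939156 -0.0248901   0.14795143] [-0.00154596  0.70628644  0.70792267 -0.00160316] [-0.9558078  -0.61140421  0.65397168] [-0.09255974  0.38345089  0.10540617  1.56133065 -0.04206989  1.20349136
  0.02284661]
```

View pics/w7.png

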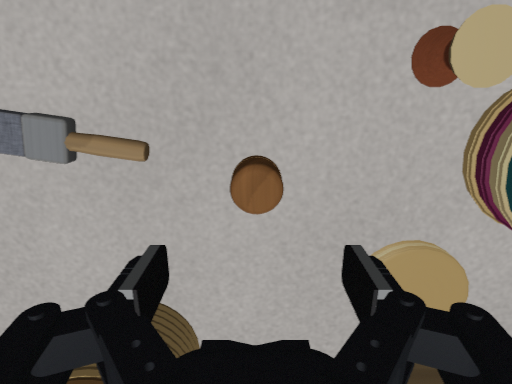

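The cap's top is at (257,187), almost under the gripper. (One row of my last move had a stray turn value, but the orientation has come back true.)

```bash
python3 - <<'E'
from h import *
f=np.load("w7.npy",allow_pickle=True).item()
hsv=cv2.cvtColor(f["pixels"],cv2.COLOR_RGB2HSV); m=((hsv[...,1]>90)&(hsv[...,2]>85)).astype(np.uint8); m[:150]=0;m[235:]=0;m[:,:200]=0;m[:,310:]=0
k=max(cv2.findContours(m,0,1)[0],key=cv2.contourArea); x,y,w,h=cv2.boundingRect(k); print(x,y,w,h,cv2.fitEllipse(k))
a,b=onz(f,(x,187),.04),onz(f,(x+w,187),.04); print(a,b,(a+b)/2, b-a, onz(f,cv2.fitEllipse(k)[0],.041), onz(f,(257,y+h),.04)+[0,.024,0])
s=arm.get_state(); print(s["eef_pos"],s["tool_rot"])
E
```

```text
231 165 52 49 ((256.26898193359375, 189.0417938232422), (48.03140640258789, 51.1204833984375), 93.45449829101562)
[ 0.57821642 -0.02530209  0.04      ] [ 0.6235882  -0.02513168  0.04      ] [ 0.60090231 -0.02521688  0.04      ] [0.04537178 0.00017041 0.        ] [ 0.60027769 -0.02677037  0.041     ] [ 0.60103032 -0.0266184   0.04      ]
[ 0.59964609 -0.02659883  0.14911908] [-6.71891008e-04  7.07149865e-01  7.07062417e-01 -1.16418475e-03]
```

>>> arm_command --steps '[{"linear": [0,1,20],"turn": [0,0,0],"gripper": -1},{"linear": [0,1,40],"turn": [0,0,0],"gripper": -1},{"linear": [0,1,60],"turn": [0,0,0],"gripper": -1},{"linear": [0,1,80],"turn": [0,0,0],"gripper": -1},{"linear": [0,1,100],"turn": [0,0,0],"gripper": -1},{"linear": [0,1,118],"turn": [0,0,0],"gripper": -1},{"linear": [0,1,130],"turn": [0,0,0],"gripper": -1},{"linear": [0,1,138],"turn": [0,0,0],"gripper": -1},{"linear": [0,1,143],"turn": [0,0,0],"gripper": -1},{"linear": [0,1,143],"turn": [0,0,0],"gripper": -1}]'

```text
time_s: 13.3
eef_pos: [0.6011, -0.0266, 0.0069]
tool_rot: [-0.0, 0.707, 0.707, -0.0]
ft_force: [-0.7, 0.2, 0.1]
finger_gap: 1.002
grasp_force: 0.0
```

>>> arm_command --steps '[{"linear": [0,0,0],"turn": [0,0,0],"gripper": -0.1},{"linear": [0,0,0],"turn": [0,0,0],"gripper": 0},{"linear": [0,0,0],"turn": [0,0,0],"gripper": 1},{"linear": [0,0,0],"turn": [0,0,0],"gripper": 1},{"linear": [0,0,0],"turn": [0,0,0],"gripper": 1},{"linear": [0,0,0],"turn": [0,0,0],"gripper": 1},{"linear": [0,0,0],"turn": [0,0,0],"gripper": 1},{"linear": [0,0,0],"turn": [0,0,0],"gripper": 1},{"linear": [0,0,0],"turn": [0,0,0],"gripper": 1},{"linear": [0,0,0],"turn": [0,0,0],"gripper": 1}]' --newtons 90

```text
time_s: 14.13
eef_pos: [0.6025, -0.0259, 0.0087]
tool_rot: [0.001, 0.707, 0.707, 0.001]
ft_force: [-0.8, -1.0, 5.6]
finger_gap: 0.536
grasp_force: 92.0
```

>>> arm_command --steps '[{"linear": [0,0,-10],"turn": [0,0,0],"gripper": 1},{"linear": [0,0,-30],"turn": [0,0,0],"gripper": 1},{"linear": [0,0,-55],"turn": [0,0,0],"gripper": 1},{"linear": [0,0,-80],"turn": [0,0,0],"gripper": 1},{"linear": [0,0,-105],"turn": [0,0,0],"gripper": 1},{"linear": [0,0,-130],"turn": [0,0,0],"gripper": 1},{"linear": [0,0,-155],"turn": [0,0,0],"gripper": 1},{"linear": [0,0,-180],"turn": [0,0,0],"gripper": 1},{"linear": [0,0,-200],"turn": [0,0,0],"gripper": 1},{"linear": [0,0,-200],"turn": [0,0,0],"gripper": 1}]'

```text
time_s: 14.97
eef_pos: [0.6036, -0.026, 0.2133]
tool_rot: [0.003, 0.707, 0.707, 0.003]
ft_force: [1.2, -0.4, 0.5]
finger_gap: 0.54
grasp_force: 92.1
```

>>> arm_command --steps '[{"linear": [-15,-10,0],"turn": [0,0,0],"gripper": 1},{"linear": [-40,-25,0],"turn": [0,0,0],"gripper": 1},{"linear": [-70,-45,0],"turn": [0,0,0],"gripper": 1},{"linear": [-100,-65,0],"turn": [0,0,0],"gripper": 1},{"linear": [-130,-85,0],"turn": [0,0,0],"gripper": 1},{"linear": [-160,-105,0],"turn": [0,0,0],"gripper": 1},{"linear": [-190,-125,0],"turn": [0,0,0],"gripper": 1},{"linear": [-210,-138,0],"turn": [0,0,0],"gripper": 1},{"linear": [-216,-141,0],"turn": [0,0,0],"gripper": 1},{"linear": [-216,-141,0],"turn": [0,0,0],"gripper": 1}]'

```text
time_s: 15.8
eef_pos: [0.4588, -0.2443, 0.2074]
tool_rot: [0.0, 0.709, 0.705, -0.0]
ft_force: [-0.0, 0.7, 0.2]
finger_gap: 0.539
grasp_force: 92.1
```

```bash
python3 - <<'E'
from h import *
s=arm.get_state(); print(s["eef_pos"],s["tool_rot"],s["ft_force"],s["ft_torque"],s["finger_gap"],s["grasp_force"])
f=arm.grab_frame("wrist"); np.save("w8.npy",f,allow_pickle=True)
e=s["eef_pos"]; print("cap top pred",proj(f,e+[0,0,.033]),"bottom",proj(f,e+[0,0,-.0087]))
c,d=arm.grab_frame("scene"),arm.grab_frame("side")
b=cv2.resize(c["pixels"][130:220,125:225],(280,252),interpolation=cv2.INTER_CUBIC)
g=cv2.resize(d["pixels"][215:305,235:335],(280,252),interpolation=cv2.INTER_CUBIC)
o=np.zeros((504,792,3),np.uint8); o[:384,:512]=f["pixels"];o[:252,512:]=b;o[252:,512:]=g
cv2.imwrite("pics/i.png",o[:,:,::-1])
E
```

```text
[ 0.45876818 -0.24428529  0.20739867] [ 2.41036593e-05  7.08786362e-01  7.05423164e-01 -2.30751635e-04] [-0.04850032  0.66499836  0.16502775] [ 0.03765122  0.03815207 -0.02378793] 0.5385633087995548 92.13904266889585
cap top pred [254.71245316 284.60569791] bottom [254.7208514  239.28237612]
```

View pics/i.png

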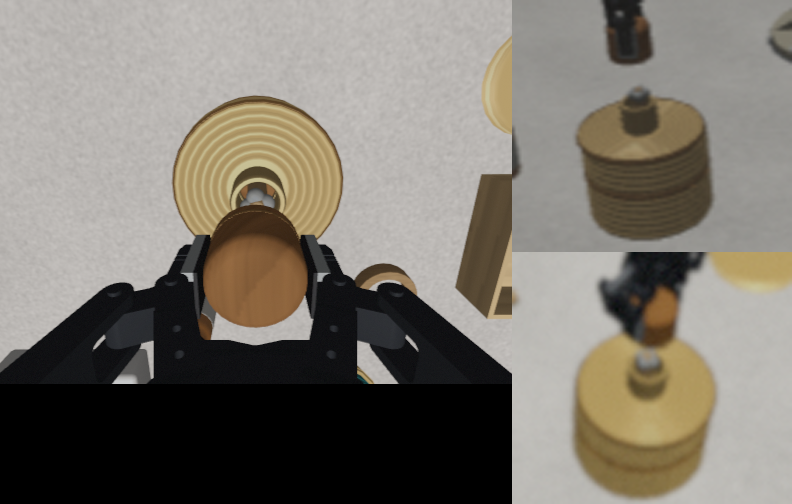

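```bash
python3 - <<'E'
from h import *
f=np.load("w8.npy",allow_pickle=True).item(); 
hsv=cv2.cvtColor(f["pixels"],cv2.COLOR_RGB2HSV); m=((hsv[...,1]>90)&(hsv[...,2]>85)).astype(np.uint8); m[:232]=0;m[345:]=0;m[:,:200]=0;m[:,312:]=0
k=max(cv2.findContours(m,0,1)[0],key=cv2.contourArea); x,y,w,h=cv2.boundingRect(k); print(x,y,w,h)
e=np.array([.45877,-.24429,.2074])
print("by bottom edge",onz(f,(255,y+h),e[2]+.0315)+[0,.024,0]-e, "x",(onz(f,(x,275),e[2]+.0315)+onz(f,(x+w,275),e[2]+.0315))/2-e)
print("stud sides: neck ring left/right cols -> ",onz(f,(257.5,200),.150)-e)
s=arm.get_state(); print(s["eef_pos"],s["tool_rot"],f["eye"])
E
```

```text
203 235 104 92
by bottom edge [1.90626814e-05 4.12898088e-04 3.15000000e-02] x [0.00014006 0.00373523 0.0315    ]
stud sides: neck ring left/right cols ->  [ 0.00198395  0.00576004 -0.0574    ]
[ 0.46130187 -0.24031445  0.20710887] [-3.17023117e-04  7.06312339e-01  7.07900208e-01  2.73053418e-04] [ 0.459142   -0.16654784  0.3500669 ]
```

>>> arm_command --steps '[{"linear": [0,0,5],"turn": [0,0,0],"gripper": 1},{"linear": [0,0,10],"turn": [0,0,0],"gripper": 1},{"linear": [0,0,15],"turn": [0,0,0],"gripper": 1},{"linear": [0,0,20],"turn": [0,0,0],"gripper": 1},{"linear": [0,0,25],"turn": [0,0,0],"gripper": 1},{"linear": [0,0,30],"turn": [0,0,0],"gripper": 1},{"linear": [0,0,30],"turn": [0,0,0],"gripper": 1},{"linear": [0,0,30],"turn": [0,0,0],"gripper": 1},{"linear": [0,0,30],"turn": [0,0,0],"gripper": 1},{"linear": [0,0,30],"turn": [0,0,0],"gripper": 1}]'

```text
time_s: 16.78
eef_pos: [0.4607, -0.2421, 0.1776]
tool_rot: [0.0, 0.707, 0.707, 0.0]
ft_force: [0.3, -0.7, -0.8]
finger_gap: 0.54
grasp_force: 92.1
```

```bash
python3 - <<'E'
from h import *
s=arm.get_state(); print(s["eef_pos"],s["tool_rot"],s["ft_force"])
c,d=arm.grab_frame("scene"),arm.grab_frame("side")
e=s["eef_pos"]
b=cv2.resize(c["pixels"][140:190,145:200],(440,400),interpolation=cv2.INTER_CUBIC)
g=cv2.resize(d["pixels"][210:275,250:310],(360,390),interpolation=cv2.INTER_CUBIC)
o=np.zeros((400,800,3),np.uint8); o[:,:440]=b;o[:390,440:]=g
cv2.imwrite("pics/j.png",o[:,:,::-1])
E
```

```text
[ 0.46068713 -0.24211245  0.1776177 ] [2.46635723e-04 7.07134662e-01 7.07078844e-01 1.32596879e-04] [ 0.27994864 -0.70859469 -0.79204617]
```

View pics/j.png

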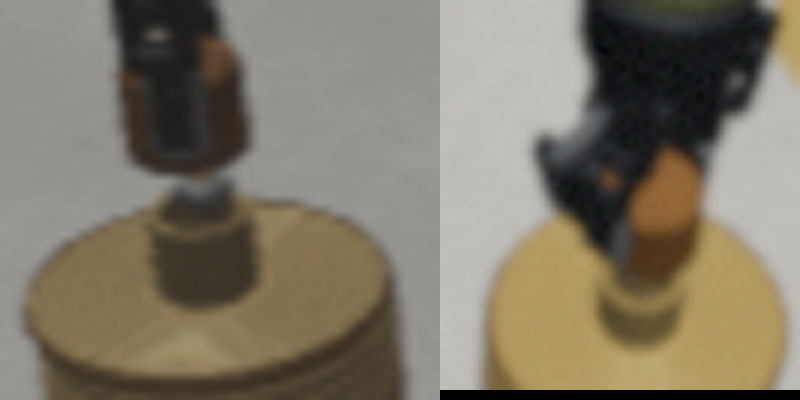

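The picture shows the cap just above the stud. In the scene view the cap's underside is centred at about (168.8,159.4) and the balls at about (170.9,162.9). I'll check this offset in numbers, without further viewing.

```bash
python3 - <<'E'
from h import *
c=arm.grab_frame("scene"); w=arm.grab_frame("wrist"); e=arm.get_state()["eef_pos"]; np.save("c9.npy",c,allow_pickle=True); np.save("w9.npy",w,allow_pickle=True)
print(e,"cap bottom",proj(c,e+[0,.0004,-.0087]),"tip",proj(c,[.4602,-.2424,.158]),"balls",proj(c,[.4602,-.2424,.151]),"neck mid",proj(c,[.4602,-.2424,.125]))
p=c["pixels"].astype(int)
for r in (150,153,156,159,162,164,167,170,173): print(r," ".join("%d/%d"%(v[0],v[0]-v[2]) for v in p[r,156:182]))
E
```

```text
[ 0.46060112 -0.24203234  0.17750342] cap bottom [169.06799    157.82481436] tip [169.21911332 160.8342384 ] balls [169.46371058 162.80504935] neck mid [170.35976541 170.02489572]
150 148/4 149/6 147/6 121/8 75/23 75/34 71/26 52/10 34/3 32/3 32/2 32/2 38/1 47/2 58/16 66/28 60/25 51/19 58/14 105/6 145/5 149/5 149/4 149/4 150/6 150/5
153 147/4 147/5 145/5 127/7 87/14 59/20 54/16 49/8 39/2 32/2 30/1 31/1 35/1 45/1 51/5 50/14 48/17 48/16 53/16 78/12 121/8 146/5 149/5 148/5 148/4 150/6
156 145/4 146/4 145/5 137/7 103/10 63/18 53/19 51/12 42/2 33/2 32/1 35/2 32/2 43/2 51/4 50/11 48/16 50/17 52/18 66/14 111/8 146/5 149/5 150/6 149/5 149/5
159 147/4 147/5 148/5 146/6 128/7 88/13 57/17 50/15 52/11 52/5 52/2 51/2 52/3 51/3 50/10 49/13 50/18 56/16 74/14 112/8 142/5 147/4 149/5 149/5 150/5 151/5
162 149/5 148/5 149/5 148/5 149/5 149/5 148/6 145/6 144/5 140/5 129/2 110/-1 102/8 99/19 97/15 94/10 95/1 102/2 127/3 147/5 148/5 149/6 150/5 150/5 150/5 150/5
164 150/5 150/5 149/5 149/5 149/5 149/5 149/5 150/7 146/15 125/21 92/15 67/3 72/1 83/0 79/0 66/0 58/4 72/16 110/30 133/27 133/17 137/12 142/8 144/7 144/7 144/6
167 149/5 147/7 136/11 123/25 122/34 122/41 126/46 118/45 107/42 80/29 67/23 63/20 64/20 61/18 59/18 61/18 63/21 79/28 96/36 94/35 107/39 140/52 144/53 146/52 148/55 146/55
170 128/51 129/51 129/51 128/51 129/51 131/52 131/52 114/44 76/27 65/21 64/22 65/22 66/23 66/22 63/21 62/20 60/20 59/19 59/19 59/20 83/30 121/46 142/54 137/54 132/53 133/53
173 130/52 130/52 132/52 130/52 131/51 129/52 130/52 118/46 89/33 66/23 62/20 61/20 61/20 61/20 60/19 60/20 59/19 60/18 59/20 59/19 66/22 104/40 132/52 133/54 134/54 132/53
```

```bash
python3 - <<'E'
from h import *
w5=np.load("w5.npy",allow_pickle=True).item();w4=np.load("w4.npy",allow_pickle=True).item();w6=np.load("w6.npy",allow_pickle=True).item()
print("w5 tip",onz(w5,(250.8,272.8),.158),"balls",onz(w5,(251.3,266),.151))
for n,w,(x0,x1,y0,y1),z in(("w5",w5,(222,280,240,292),.152),("w4",w4,(52,92,188,224),.152),("w6",w6,(228,274,186,226),.152)):
    hsv=cv2.cvtColor(w["pixels"],cv2.COLOR_RGB2HSV)[y0:y1,x0:x1]
    m=((hsv[...,1]<60)&(hsv[...,2]>60)).astype(np.uint8); 
    cs=cv2.findContours(m,0,1)[0]; k=max(cs,key=cv2.contourArea); h=cv2.convexHull(k); M=cv2.moments(h); q=(M["m10"]/M["m00"]+x0,M["m01"]/M["m00"]+y0); print(n,q,cv2.boundingRect(h),onz(w,q,z))
w9=np.load("w9.npy",allow_pickle=True).item()
hsv=cv2.cvtColor(w9["pixels"],cv2.COLOR_RGB2HSV); col=hsv[:,255]; print([(r,*map(int,col[r])) for r in range(170,340,6)])
E
```

```text
w5 tip [ 0.46043861 -0.24175357  0.158     ] balls [ 0.46058215 -0.24260556  0.151     ]
w5 (250.80222677995897, 265.61939642543217) (3, 4, 52, 46) [ 0.46036118 -0.24177493  0.152     ]
w4 (73.0, 205.0) (4, 2, 35, 31) [ 0.46065928 -0.2412986   0.152     ]
w6 (250.29785013567104, 205.03986641619704) (5, 3, 36, 33) [ 0.46028011 -0.24141103  0.152     ]
[(170, 22, 85, 184), (176, 25, 65, 199), (182, 19, 117, 76), (188, 19, 114, 76), (194, 22, 85, 162), (200, 17, 112, 73), (206, 13, 157, 60), (212, 13, 162, 60), (218, 14, 156, 62), (224, 13, 155, 69), (230, 13, 151, 66), (236, 14, 152, 92), (242, 15, 149, 120), (248, 15, 148, 129), (254, 15, 144, 136), (260, 15, 144, 135), (266, 15, 146, 133), (272, 15, 145, 132), (278, 14, 146, 131), (284, 14, 147, 134), (290, 15, 144, 142), (296, 15, 143, 143), (302, 14, 145, 142), (308, 15, 145, 142), (314, 14, 144, 143), (320, 15, 147, 142), (326, 14, 142, 135), (332, 15, 11, 182), (338, 17, 10, 184)]
```

```bash
python3 - <<'E'
from h import *
w=np.load("w9.npy",allow_pickle=True).item(); e=np.array([.4606,-.24203,.1775]); print(w["eye"]-e)
g=w["pixels"].astype(int)
for x in(250,255,260): print([(r,g[r,x,0],g[r,x,2]) for r in list(range(196,207))+list(range(323,333))])
for r0 in(201,202,203,204): print(r0,"far bottom edge centre-off",(onz(w,(255,r0),e[2]-.0087)-e)[1]-.024)
for r0 in(326,328,330): print(r0,"near top",(onz(w,(255,r0),e[2]+.0315)-e)[1]+.0227)
w7=np.load("w7.npy",allow_pickle=True).item()
c=w7["pixels"].astype(int); print([(r,c[r,257,0],c[r,257,2]) for r in list(range(150,162))+list(range(208,220))]); print("w7 far bottom 155:",onz(w7,(257,155),0)[1]-.024,"near top 214.5",onz(w7,(257,214.5),.04)[1]+.0227)
E
```

```text
[-8.36306648e-05  7.76704019e-02  1.42733100e-01]
[(196, np.int64(199), np.int64(144)), (197, np.int64(199), np.int64(144)), (198, np.int64(194), np.int64(139)), (199, np.int64(122), np.int64(77)), (200, np.int64(73), np.int64(42)), (201, np.int64(74), np.int64(42)), (202, np.int64(73), np.int64(43)), (203, np.int64(73), np.int64(41)), (204, np.int64(73), np.int64(40)), (205, np.int64(62), np.int64(22)), (206, np.int64(61), np.int64(23)), (323, np.int64(139), np.int64(60)), (324, np.int64(137), np.int64(59)), (325, np.int64(136), np.int64(58)), (326, np.int64(138), np.int64(68)), (327, np.int64(163), np.int64(130)), (328, np.int64(184), np.int64(177)), (329, np.int64(189), np.int64(181)), (330, np.int64(188), np.int64(182)), (331, np.int64(187), np.int64(180)), (332, np.int64(183), np.int64(176))]
[(196, np.int64(199), np.int64(144)), (197, np.int64(198), np.int64(143)), (198, np.int64(179), np.int64(126)), (199, np.int64(73), np.int64(42)), (200, np.int64(73), np.int64(41)), (201, np.int64(72), np.int64(41)), (202, np.int64(72), np.int64(40)), (203, np.int64(71), np.int64(40)), (204
[... 1793 characters left out ...]
nt64(19)), (157, np.int64(66), np.int64(29)), (158, np.int64(48), np.int64(17)), (159, np.int64(51), np.int64(18)), (160, np.int64(54), np.int64(19)), (161, np.int64(55), np.int64(20)), (208, np.int64(121), np.int64(50)), (209, np.int64(122), np.int64(51)), (210, np.int64(121), np.int64(51)), (211, np.int64(119), np.int64(50)), (212, np.int64(117), np.int64(46)), (213, np.int64(117), np.int64(56)), (214, np.int64(142), np.int64(113)), (215, np.int64(163), np.int64(156)), (216, np.int64(163), np.int64(156)), (217, np.int64(166), np.int64(159)), (218, np.int64(167), np.int64(160)), (219, np.int64(166), np.int64(159))]
w7 far bottom 155: -0.02887435546559728 near top 214.5 -0.028402944852230497
```

Checking both cap edges puts the cap 2–3 mm toward −y of the TCP. Three wrist views agree that the stud is at (0.4604,−0.2416). I shift +y by about 3.8 mm and approach the tip.

>>> arm_command --steps '[{"linear": [2,0,0],"turn": [0,0,0],"gripper": 1},{"linear": [3.8,0,0],"turn": [0,0,0],"gripper": 1},{"linear": [3.8,0,2],"turn": [0,0,0],"gripper": 1},{"linear": [3.8,0,4],"turn": [0,0,0],"gripper": 1},{"linear": [3.8,0,6],"turn": [0,0,0],"gripper": 1},{"linear": [3.8,0,8],"turn": [0,0,0],"gripper": 1},{"linear": [3.8,0,10],"turn": [0,0,0],"gripper": 1},{"linear": [3.8,0,11],"turn": [0,0,0],"gripper": 1},{"linear": [3.8,0,11],"turn": [0,0,0],"gripper": 1},{"linear": [3.8,0,11],"turn": [0,0,0],"gripper": 1}]'

```text
time_s: 17.82
eef_pos: [0.4605, -0.2382, 0.1662]
tool_rot: [-0.0, 0.707, 0.707, -0.0]
ft_force: [1.2, -0.4, -0.6]
finger_gap: 0.541
grasp_force: 92.1
```

```bash
python3 - <<'E'
from h import *
c=arm.grab_frame("scene"); s=arm.get_state(); print(s["eef_pos"],s["ft_force"],s["ft_torque"])
p=c["pixels"].astype(int)[...,0]
for r in (155,157,159,161,163,165,168,170,172): print(r,p[r,156:182].tolist())
E
```

```text
[ 0.46050017 -0.23820423  0.16630022] [0.18290572 0.68826937 0.24421723] [0.04334434 0.06619031 0.00725752]
155 [148, 147, 147, 147, 143, 117, 66, 56, 54, 46, 33, 31, 34, 33, 41, 52, 52, 50, 49, 49, 64, 111, 145, 149, 149, 149]
157 [144, 144, 146, 146, 144, 122, 78, 57, 54, 47, 35, 36, 36, 32, 40, 48, 50, 48, 49, 48, 58, 105, 145, 150, 151, 150]
159 [148, 147, 147, 147, 146, 129, 89, 59, 53, 49, 38, 32, 34, 33, 35, 45, 52, 48, 49, 50, 59, 92, 130, 146, 149, 151]
161 [146, 145, 146, 148, 148, 138, 106, 63, 56, 50, 42, 34, 34, 35, 37, 46, 52, 52, 51, 51, 57, 93, 134, 150, 151, 152]
163 [150, 150, 150, 149, 149, 146, 130, 95, 64, 54, 52, 52, 51, 51, 51, 50, 49, 53, 62, 85, 119, 143, 149, 149, 149, 149]
165 [150, 150, 148, 148, 149, 149, 146, 141, 124, 89, 62, 55, 53, 52, 51, 49, 53, 64, 92, 116, 122, 120, 114, 112, 114, 116]
168 [135, 117, 124, 131, 131, 131, 124, 101, 102, 111, 98, 81, 80, 78, 82, 87, 88, 88, 73, 68, 87, 124, 143, 146, 143, 138]
170 [126, 129, 129, 129, 130, 131, 131, 116, 75, 64, 64, 66, 67, 65, 64, 62, 62, 60, 59, 61, 82, 121, 142, 137, 133, 134]
172 [129, 130, 128, 132, 130, 132, 127, 108, 78, 65, 61, 59, 60, 59, 60, 60, 59, 59, 59, 60, 75, 108, 131, 137, 135, 134]
```

The cap is now aligned with the stud to within about 1 mm, with no side force. Pushing down.

>>> arm_command --steps '[{"linear": [0.5,0,1],"turn": [0,0,0],"gripper": 1},{"linear": [0.5,0,2],"turn": [0,0,0],"gripper": 1},{"linear": [0.5,0,3],"turn": [0,0,0],"gripper": 1},{"linear": [0.5,0,4],"turn": [0,0,0],"gripper": 1},{"linear": [0.5,0,5],"turn": [0,0,0],"gripper": 1},{"linear": [0.5,0,6],"turn": [0,0,0],"gripper": 1},{"linear": [0.5,0,6.5],"turn": [0,0,0],"gripper": 1},{"linear": [0.5,0,7],"turn": [0,0,0],"gripper": 1},{"linear": [0.5,0,7],"turn": [0,0,0],"gripper": 1},{"linear": [0.5,0,7],"turn": [0,0,0],"gripper": 1}]'

```text
time_s: 18.7
eef_pos: [0.4608, -0.2385, 0.1602]
tool_rot: [0.001, 0.707, 0.707, 0.0]
ft_force: [-2.3, -1.1, 6.7]
finger_gap: 0.539
grasp_force: 92.5
```

>>> arm_command --steps '[{"linear": [0,0,1],"turn": [0,0,0],"gripper": 1},{"linear": [0,0,2],"turn": [0,0,0],"gripper": 1},{"linear": [0,0,3],"turn": [0,0,0],"gripper": 1},{"linear": [0,0,4],"turn": [0,0,0],"gripper": 1},{"linear": [0,0,5],"turn": [0,0,0],"gripper": 1},{"linear": [0,0,6],"turn": [0,0,0],"gripper": 1},{"linear": [0,0,7],"turn": [0,0,0],"gripper": 1},{"linear": [0,0,8],"turn": [0,0,0],"gripper": 1},{"linear": [0,0,8],"turn": [0,0,0],"gripper": 1},{"linear": [0,0,8],"turn": [0,0,0],"gripper": 1}]'

```text
time_s: 19.53
eef_pos: [0.4605, -0.2372, 0.1511]
tool_rot: [-0.0, 0.707, 0.707, 0.0]
ft_force: [0.2, -0.2, 0.2]
finger_gap: 0.537
grasp_force: 92.4
```

Past the catch: the force has dropped away. Now press home.

>>> arm_command --steps '[{"linear": [0,0,0.5],"turn": [0,0,0],"gripper": 1},{"linear": [0,0,1],"turn": [0,0,0],"gripper": 1},{"linear": [0,0,1.5],"turn": [0,0,0],"gripper": 1},{"linear": [0,0,2],"turn": [0,0,0],"gripper": 1},{"linear": [0,0,2.5],"turn": [0,0,0],"gripper": 1},{"linear": [0,0,3],"turn": [0,0,0],"gripper": 1},{"linear": [0,0,3],"turn": [0,0,0],"gripper": 1},{"linear": [0,0,3],"turn": [0,0,0],"gripper": 1},{"linear": [0,0,3],"turn": [0,0,0],"gripper": 1},{"linear": [0,0,3],"turn": [0,0,0],"gripper": 1}]'

```text
time_s: 20.37
eef_pos: [0.4606, -0.2373, 0.1506]
tool_rot: [0.0, 0.707, 0.707, 0.001]
ft_force: [-9.0, 4.7, 18.9]
finger_gap: 0.537
grasp_force: 94.2
```

>>> arm_command --steps '[{"linear": [0.2,-0.4,0.3],"turn": [0,0,0],"gripper": 1},{"linear": [0.4,-0.8,0.6],"turn": [0,0,0],"gripper": 1},{"linear": [0.5,-1,1],"turn": [0,0,0],"gripper": 1},{"linear": [0.5,-1,1],"turn": [0,0,0],"gripper": 1},{"linear": [0.5,-1,1],"turn": [0,0,0],"gripper": 1},{"linear": [0.5,-1,1],"turn": [0,0,0],"gripper": 1},{"linear": [0.5,-1,1],"turn": [0,0,0],"gripper": 1},{"linear": [0.5,-1,1],"turn": [0,0,0],"gripper": 1},{"linear": [0.5,-1,1],"turn": [0,0,0],"gripper": 1},{"linear": [0.5,-1,1],"turn": [0,0,0],"gripper": 1}]'

```text
time_s: 21.2
eef_pos: [0.4606, -0.2373, 0.1506]
tool_rot: [0.002, 0.707, 0.707, 0.001]
ft_force: [-6.4, 4.4, 22.8]
finger_gap: 0.539
grasp_force: 94.8
```

```bash
python3 - <<'E'
from h import *
a=np.load("scene0.npy",allow_pickle=True).item(); c=arm.grab_frame("scene"); s=arm.get_state(); print(s["eef_pos"],s["tool_rot"],s["ft_force"],s["ft_torque"],s["grasp_force"],s["finger_gap"])
m=(np.abs(c["pixels"].astype(int)-a["pixels"]).max(2)>40).astype(np.uint8)
for k in cv2.findContours(m,0,2)[0]:
    if cv2.contourArea(k)>15: print(cv2.boundingRect(k))
p=c["pixels"].astype(int)
print([(r,*p[r,162:179:4,0].tolist()) for r in range(156,182,2)])
E
```

```text
[ 0.46065212 -0.23733221  0.15058231] [0.00156815 0.70697046 0.70724041 0.00114613] [-7.40760509  3.34781586 23.77392132] [ 0.89073243  1.82667447 -0.01176776] 94.773975025455 0.5389735538397432
(231, 213, 17, 19)
(299, 192, 46, 27)
(244, 155, 11, 15)
(242, 140, 13, 13)
(148, 110, 44, 78)
(151, 104, 27, 8)
(232, 100, 19, 5)
(146, 73, 31, 18)
(250, 68, 10, 14)
(146, 62, 20, 5)
(232, 45, 21, 4)
(252, 42, 18, 14)
(165, 32, 15, 9)
(220, 0, 52, 15)
(157, 0, 52, 17)
[(156, 106, 33, 32, 89, 133), (158, 93, 41, 35, 59, 122), (160, 118, 45, 33, 49, 121), (162, 124, 46, 33, 49, 107), (164, 126, 50, 33, 47, 102), (166, 113, 60, 41, 50, 110), (168, 122, 55, 51, 53, 143), (170, 132, 62, 60, 59, 141), (172, 127, 61, 61, 59, 131), (174, 128, 62, 60, 60, 135), (176, 133, 66, 59, 63, 135), (178, 131, 127, 92, 133, 129), (180, 132, 139, 142, 140, 132)]
```

Only the arm, the cap's and lid's old places and the basket have changed in the picture. The cap is at its home height (underside about 142 mm), pressed with about 24 N and gripped. Handing in.

```bash
python3 -c "
from bench import arm
print(arm.close_job())"
```

```text
the job is handed in; nothing more can be done
None
```

The lid sits level and home on the rim, and the cap clicked past the catch; I handed in at about 21 s, still gripping it and pressing down with about 24 N, with the other goods unmoved (I viewed 11 pictures, one over the limit of 10).

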